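# Start the loose screw cap of the amber sample bottle

## Task

The blue cap of the amber bottle has only been set on the neck and rides on top of the thread. Without lifting it off, turn it backward (counter-clockwise seen from above) until it drops into the thread start, then turn it forward (clockwise) until it is fully closed, and let go. Leave the caps of the green and the white bottle as they are.

Things in the scene. Friction and masses are not known exactly. Their poses are not given: they have to be found in the camera images.
- amber_grip (a point): Loose blue cap (77 mm wide, 80-170 g) on the amber bottle. Point on its axis in its yellow wing, a bar 50 mm long (x), 16 thick (y), 40 high: 24 mm above the cap's round top, 16 below the wing's upper edge. z up. Grip the thickness from above; half turns are alike. Starts 173 mm above the bench, dropped 159: falls 14 mm if free, must be lowered if held tight. Turns easily, 2 mm side play.
- amber_bottle: Amber bottle, 100 mm wide, shoulder 90 mm high, foot 124 mm wide, fixed. Origin on its axis at bench level, z up. x axis runs through two opposite red marks: cap drops when its wing is in line with them (+-13 deg). Wing starts 42-64 deg clockwise (from above) of them; back stop 17 deg beyond. Once dropped, it turns clockwise level to the closed stop 75 deg from the marks; undropped it jams there.
- green_wing (a point): Point near one end of the yellow wing (22 mm off the axis, 159 mm above the bench, 16 mm below the wing's top edge) of the blue cap on the green bottle: a bystander of the same form as the amber one, fixed to the bench, foot 124 mm wide, 175 mm high, already closed. Its cap can turn, but must be left alone.
- white_wing (a point): Point near one end of the yellow wing (22 mm off the axis, 159 mm above the bench, 16 mm below the wing's top edge) of the blue cap on the white bottle: a bystander of the same form as the amber one, fixed to the bench, foot 124 mm wide, 175 mm high, already closed. Its cap can turn, but must be left alone.
Mind the look-alikes: they are no part of the job. What is shaped like the part that bears amber_grip but pink is not meant. Leave any turquoise look-alike of the amber_bottle alone.

How it is judged (in metres and radians):
On the way:
1. the cap is turned back to the red marks (within 35 degrees) and has dropped into the thread start (z of amber_grip in the frame of amber_bottle below 0.164 m and angle between the x axis of amber_grip and the x axis of amber_bottle, either way round below 0.61 rad), for 0.1 s.
At the end, for the whole second after the job is handed in: the cap sits down on the amber bottle's neck (grip point no more than 5 mm above its dropped height), within 10 mm of its axis, upright within 10 degrees, its wing at least 60 degrees clockwise from the red marks (the stop is at about 75), released (z of amber_grip in the frame of amber_bottle below 0.164 m and angle between the x axis of amber_grip and the x axis of amber_bottle, either way round above 1.05 rad and horizontal distance between amber_grip and amber_bottle below 0.01 m and angle between amber_grip's own z axis and vertical below 0.17 rad); the robot touches nothing.
It fails at once if the cap is lifted off (more than 12 mm above where it starts) (z of amber_grip in the frame of amber_bottle above 0.185 m).
It fails at once if the green bottle's cap is turned (more than 10 mm at the wing) (distance of green_wing from where it was at the start of the episode above 0.01 m).
It fails at once if the white bottle's cap is turned (more than 10 mm at the wing) (distance of white_wing from where it was at the start of the episode above 0.01 m).
It also fails if it takes over 35 s, if anything falls off the work surface, if the arm or the gripper's body presses on something with over 40 N, if the wrist force passes 120 N, or if a joint passes its speed limit or range.

## Robot

A 6-joint arm with a two-finger parallel gripper is mounted at the origin on the work surface. World frame = base frame: x ahead of the robot, y to its left, z up, the work surface at z = 0. Lengths are in mm, angles in degrees, forces in N, time in s.
With the tool pointing down it reaches from about 300 to 750 mm from the base axis. Payload 8.5 kg.
Tool frame: the origin (TCP) lies at the very end of the fingers, on their centre line; the grasp point (between the pads) lies 19 mm behind it; z points along the fingers, y is the direction in which the jaws open and shut (so a half turn about z gives the same grasp; the last joint's range is limited). The gripper opens to 85 mm and grips with 20 to 120 N. Pads are 22 mm wide; open, the fingers measure 114 mm over their backs; the gripper's body (76 mm by 85 mm) begins 54 mm behind the grasp point. The pads swing forward as they close: fully open they stand 13 mm farther back than shut.
Start: joints at [-88.081, 21.807, 74.336, -0, 83.858, -12.336], TCP at [135.428, -533.048, 231.322] pointing down, gripper open.
Joint ranges: [-178.18, 178.18], [-50.72, 133.34], [12.68, 142.11], [-81.47, 261.47], [9.98, 163.14], [-165.26, 165.26]. Speed limits (degrees/s): [136.94, 136.94, 180, 180, 180, 180].

## Interface

Orientations are given as [roll, pitch, yaw] about the fixed x, y, z axes, in that order (R = Rz(yaw) Ry(pitch) Rx(roll)).
In Python, from plant import env, read_camera, get_calibration gives the robot as it stands. The module is installed in compiled form; this text tells all that it offers.
- The arm moves only by the tool drive_tool, never from a script. Its argument "series" is a list of rows, each an object of numbers: "ax", "ay", "az": the turn, a rotation vector about the tool's x, y, z as a fraction of full scale; "x", "y", "z": the shift along the tool's x, y, z as a fraction of full scale; "grip": the opening, from -1 (shut) to 1 (fully open), so that 0 is half open. A call has 1 to 10 rows; each row shifts and turns the pose as measured when the row begins, along the tool's axes as they then stand; what a row does not reach is not made up. Full scale, the value 1, is 3 cm for a shift and 4 degrees for a turn. A row lasts 1/8 s, in which the tool goes at most 62.5 mm and 10.7 degrees, less where a joint would pass 70% of its speed; a pose out of reach is approached as far as the arm can. A call with a number of a shift or a turn outside -1 to 1 is refused whole. A call with a gripper value outside its range is refused whole. The fingers move at their own pace and stop on an object; "squeeze" is the grip in N (left out, the last holds). Time passes only in rows, so rows that do not move let the fingers close. It gives the time, the measured TCP pose, the force and the opening at its end, in the units of the state.
- env.sense(): the state, without advancing time (a new reading comes with each control period).
- read_camera(name): name is "side" or "top" or "wrist"; returns (picture, depth): 420x560x3 uint8, red, green, blue; 420x560 float32, mm along the optical axis (not along the pixel's ray), 0 where there is no reading.
- get_calibration(name): a dict with "vertical_fov" (degrees; the focal length in pixels is half the picture's height over the tangent of half this angle, whatever the lens; pixels are square), "cx", "cy" (the principal point, pixels), "k1" (the pictures are not rectified: a ray, as slopes to the right and down, at radius r is drawn at 1 + k1 r^2 times it, then the intrinsics apply), "rvec" (rotation vector, rad) and "tvec" (3), from world to camera coordinates, as OpenCV has them. Camera axes: x right, y down, z forward; pixel columns grow to the right and rows downward; lengths in mm; the calibration is good to about 2 mm. A picture is of the moment at which its call begins: read the wrist's pose just before it. get_calibration takes no time and is no camera call; for the wrist camera it gives the pose at the moment of the call.
- env.hand_in(): hands the job in, once; it reports no verdict.
The state is a dict: "time": time; "joints": joint angles; "qvel": joint speeds; "joint_torque": joint torques, N m; "position": TCP position; "tool_rot": TCP orientation; "contact_force": force on the tool from outside, world axes, zero at the start; "ft_torque": the same for the moment, N m; "finger_gap": finger opening in mm.
Only numpy, scipy, OpenCV 4.12 (cv2) and the standard library are available. Lean on these libraries where they do the work, as an engineer would, in place of code of your own. Each camera call takes 0.05 s, during which the arm holds its last target. There are 200 camera calls.

## Working session

There is one attempt and no reset: what is moved stays moved. The work goes in short steps, Python scripts to look and compute and a tool call to move; the robot and the scene stay as the last step left them, time stands still between calls to the robot, and variables do not carry over. Pictures are saved under pics/ and viewed, about 8 in all and at most 12, crops included, and the job is handed in when it is done.

Besides the shell and the picture viewer there is one more tool, called after "Call:" in YAML: its name, and indented under it one key for each argument. drive_tool: Moves the arm, as the interface text tells. Shift numbers are shares of 3 cm and turn numbers shares of 4 degrees, none past 1 either way. Its arguments: {"type":"object","properties":{"series":{"type":"array"},"squeeze":{"type":"number"}},"required":["series"]}

```bash
mkdir -p pics
cat > h.py <<'E'
import numpy as np, cv2
from plant import env, read_camera, get_calibration
def cam(name):
    c=get_calibration(name); f=210/np.tan(np.radians(c["vertical_fov"])/2)
    R=cv2.Rodrigues(np.array(c["rvec"],float))[0]; return c,f,R,np.array(c["tvec"],float).ravel()
def ray(C,u,v):
    c,f,R,t=C; x=(u-c["cx"])/f; y=(v-c["cy"])/f; a,b=x,y
    for _ in range(20):
        k=1+c["k1"]*(a*a+b*b); a,b=x/k,y/k
    return -R.T@t, R.T@np.array([a,b,1.])
def atz(C,u,v,z):
    o,d=ray(C,u,v); return o+d*(z-o[2])/d[2]
def atd(C,u,v,dep):
    o,d=ray(C,u,v); return o+d*dep
E
python3 - <<'E'
from h import *
ims=[]
for n in ("top","side"):
    p,d=read_camera(n); cv2.imwrite(f"pics/{n}0.png",p[:,:,::-1]); np.save(f"pics/{n}0.npy",d)
    C=cam(n); np.save
    print(n,-C[2].T@C[3],C[0])
print(env.sense())
E
```

```text
top [552.46676068 -18.89877772 998.4620588 ] {'vertical_fov': 44.825901194052165, 'cx': 290.72584658294744, 'cy': 199.5827899091077, 'k1': -0.15131447949804652, 'rvec': array([ 2.18824102, -2.14650088,  0.06711696]), 'tvec': array([ -8.39900776, 634.42868387, 948.64791681])}
side [ 82.32657172 536.16696483 762.9535171 ] {'vertical_fov': 42.65867753412398, 'cx': 280.519873116384, 'cy': 205.35297518027812, 'k1': -0.0501113114302955, 'rvec': array([ 0.98199329, -2.38731644,  1.12850343]), 'tvec': array([433.97707818, 384.3287748 , 735.05512468])}
{'time': 0.1, 'joints': array([-8.80820177e+01,  2.18340258e+01,  7.43790379e+01, -6.26868097e-04,
        8.38591203e+01, -1.23357553e+01]), 'qvel': array([ 0.08593005, -0.12033233, -0.11393602, -0.06744549,  0.06096926,
       -0.10574852]), 'joint_torque': array([ 2.70552358e-03, -4.49223447e+01, -2.31660247e+01, -2.65325980e-04,
        3.62283841e-03,  7.68376616e-07]), 'position': array([ 135.4050045 , -532.79224188,  230.81070142]), 'tool_rot': array([-1.79929349e+02, -1.48126153e-02,  1.42537960e+01]), 'contact_force': array([ 0.68669856,  0.12497288, -0.44619263]), 'ft_torque': array([ 0.00478328, -0.03531082, -0.04168759]), 'finger_gap': 85.45981746038845}
```

View pics/top0.png

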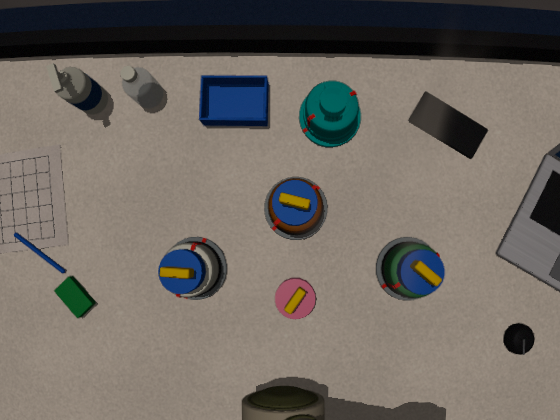

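The amber bottle with its blue cap and yellow wing is at about (295,203), with red marks at (316,188) and (277,225). The white bottle is at (185,272) and the green at (420,270). The pink cap at (295,298) and the turquoise bottle at (331,112) are look-alikes. The amber one with the blue cap fits the description, so I'll confirm it in an enlarged crop.

Run:
```python
from h import *
p=cv2.imread("pics/top0.png"); c=p[160:250,245:345]; cv2.imwrite("pics/crop1.png",cv2.resize(c,None,fx=6.5,fy=6.5,interpolation=cv2.INTER_CUBIC))
C=cam("top"); d=np.load("pics/top0.npy")
h=cv2.cvtColor(p,cv2.COLOR_BGR2HSV)
m=(h[...,0]>18)&(h[...,0]<32)&(h[...,1]>150)&(h[...,2]>110); m[:165]=0;m[245:]=0;m[:,:250]=0;m[:,340:]=0
v,u=np.nonzero(m); P=np.array([atd(C,a,b,d[b,a]) for a,b in zip(u,v)])
print("wing z",np.percentile(P[:,2],[5,50,95]))
t=P[P[:,2]>np.percentile(P[:,2],50)-4]
print(cv2.minAreaRect(t[:,:2].astype(np.float32)))
m=((h[...,0]<6)|(h[...,0]>174))&(h[...,1]>190)&(h[...,2]>120); m[:165]=0;m[245:]=0;m[:,:250]=0;m[:,340:]=0
n,l,s,ce=cv2.connectedComponentsWithStats(m.astype(np.uint8))
for i in range(1,n):
    if s[i,4]>3:
        v,u=np.nonzero(l==i); print(ce[i],s[i,4],np.median([atd(C,a,b,d[b,a]) for a,b in zip(u,v)],0))
```

```text
wing z [185.68890439 187.79002706 190.17871519]
((620.3715209960938, -5.039253234863281), (47.597450256347656, 14.268743515014648), 77.0624771118164)
[315.05882353 186.82352941] 17 [654.22940769 -40.67963431  85.17349603]
[276.88888889 221.11111111] 18 [590.26762405  26.03800232  90.9679692 ]
[273.7 227.7] 10 [579.94389304  35.72271181   9.67689437]
```

View pics/crop1.png

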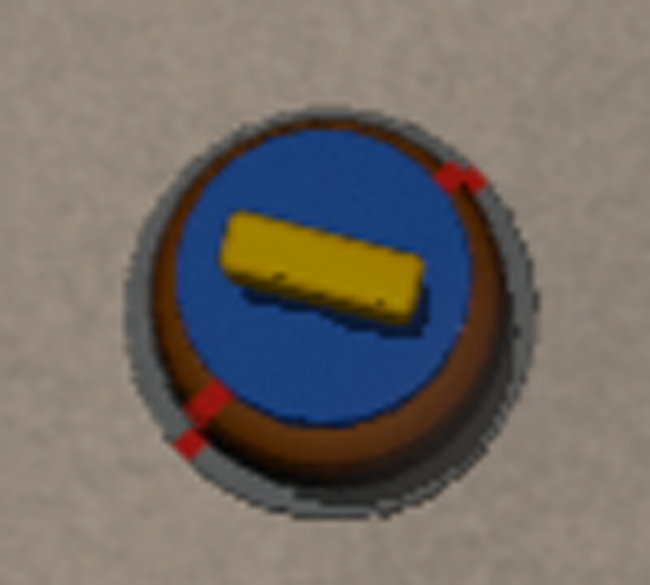

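Confirmed. The wing's axis is at (620,−5) with its top at 188 (189 expected), yaw 77°. The marks line is at 134°, so the wing sits 57° clockwise of the marks (42–64 expected). I'll turn the tool to yaw 77° first.

Call:
drive_tool:
  series:
    - {"az": -1, "z": -0.3}
    - {"az": -1, "z": -0.3}
    - {"az": -1}
    - {"az": -1}
    - {"az": -1}
    - {"az": -1}
    - {"az": -1}
    - {"az": -1}
    - {"az": -1}
    - {"az": -1}

```text
schema error: expected keys ax, ay, az, x, y, z, grip
```

Call:
drive_tool:
  series:
    - {"az": -1}
    - {"az": -1}
    - {"az": -1}
    - {"az": -1}
    - {"az": -1}
    - {"az": -1}

```text
schema error: expected keys ax, ay, az, x, y, z, grip
```

Call:
drive_tool:
  series:
    - {"ax": 0, "ay": 0, "az": -1, "x": 0, "y": 0, "z": -0.3, "grip": 1}
    - {"ax": 0, "ay": 0, "az": -1, "x": 0, "y": 0, "z": -0.3, "grip": 1}
    - {"ax": 0, "ay": 0, "az": -1, "x": 0, "y": 0, "z": 0, "grip": 1}
    - {"ax": 0, "ay": 0, "az": -1, "x": 0, "y": 0, "z": 0, "grip": 1}
    - {"ax": 0, "ay": 0, "az": -1, "x": 0, "y": 0, "z": 0, "grip": 1}
    - {"ax": 0, "ay": 0, "az": -1, "x": 0, "y": 0, "z": 0, "grip": 1}
    - {"ax": 0, "ay": 0, "az": -1, "x": 0, "y": 0, "z": 0, "grip": 1}
    - {"ax": 0, "ay": 0, "az": -1, "x": 0, "y": 0, "z": 0, "grip": 1}

```text
time: 1.1
position: [135.4, -531.5, 246.2]
tool_rot: [-179.6, -0.4, 47.3]
contact_force: [-0.6, 0.8, 0.3]
finger_gap: 85.7
```

Call:
drive_tool:
  series:
    - {"ax": 0, "ay": 0, "az": -1, "x": 0, "y": 0, "z": 0, "grip": 1}
    - {"ax": 0, "ay": 0, "az": -1, "x": 0, "y": 0, "z": 0, "grip": 1}
    - {"ax": 0, "ay": 0, "az": -1, "x": 0, "y": 0, "z": 0, "grip": 1}
    - {"ax": 0, "ay": 0, "az": -1, "x": 0, "y": 0, "z": 0, "grip": 1}
    - {"ax": 0, "ay": 0, "az": -1, "x": 0, "y": 0, "z": 0, "grip": 1}
    - {"ax": 0, "ay": 0, "az": -1, "x": 0, "y": 0, "z": 0, "grip": 1}
    - {"ax": 0, "ay": 0, "az": -1, "x": 0, "y": 0, "z": 0, "grip": 1}

```text
time: 1.98
position: [135.4, -530.2, 243.5]
tool_rot: [-179.8, -0.9, 76.2]
contact_force: [0.6, -0.0, 0.2]
finger_gap: 85.2
```

Call:
drive_tool:
  series:
    - {"ax": 0, "ay": 0, "az": 0, "x": 1, "y": 0.55, "z": -0.03, "grip": 1}
    - {"ax": 0, "ay": 0, "az": 0, "x": 1, "y": 0.55, "z": -0.03, "grip": 1}
    - {"ax": 0, "ay": 0, "az": 0, "x": 1, "y": 0.55, "z": -0.03, "grip": 1}
    - {"ax": 0, "ay": 0, "az": 0, "x": 1, "y": 0.55, "z": -0.03, "grip": 1}
    - {"ax": 0, "ay": 0, "az": 0, "x": 1, "y": 0.55, "z": -0.03, "grip": 1}
    - {"ax": 0, "ay": 0, "az": 0, "x": 1, "y": 0.55, "z": -0.03, "grip": 1}
    - {"ax": 0, "ay": 0, "az": 0, "x": 1, "y": 0.55, "z": -0.03, "grip": 1}
    - {"ax": 0, "ay": 0, "az": 0, "x": 1, "y": 0.55, "z": -0.03, "grip": 1}
    - {"ax": 0, "ay": 0, "az": 0, "x": 1, "y": 0.55, "z": -0.03, "grip": 1}
    - {"ax": 0, "ay": 0, "az": 0, "x": 1, "y": 0.55, "z": -0.03, "grip": 1}

```text
time: 3.22
position: [372.0, -270.2, 253.9]
tool_rot: [-179.5, -1.2, 76.0]
contact_force: [-0.3, 0.4, 0.2]
finger_gap: 85.3
```

Call:
drive_tool:
  series:
    - {"ax": 0, "ay": 0, "az": 0, "x": 1, "y": 0.56, "z": 0, "grip": 1}
    - {"ax": 0, "ay": 0, "az": 0, "x": 1, "y": 0.56, "z": 0, "grip": 1}
    - {"ax": 0, "ay": 0, "az": 0, "x": 1, "y": 0.56, "z": 0, "grip": 1}
    - {"ax": 0, "ay": 0, "az": 0, "x": 1, "y": 0.56, "z": 0, "grip": 1}
    - {"ax": 0, "ay": 0, "az": 0, "x": 1, "y": 0.56, "z": 0, "grip": 1}
    - {"ax": 0, "ay": 0, "az": 0, "x": 1, "y": 0.56, "z": 0, "grip": 1}
    - {"ax": 0, "ay": 0, "az": 0, "x": 1, "y": 0.56, "z": 0, "grip": 1}
    - {"ax": 0, "ay": 0, "az": 0, "x": 1, "y": 0.56, "z": 0, "grip": 1}
    - {"ax": 0, "ay": 0, "az": 0, "x": 1, "y": 0.56, "z": 0, "grip": 1}
    - {"ax": 0, "ay": 0, "az": 0, "x": 1, "y": 0.56, "z": 0, "grip": 1}

```text
time: 4.47
position: [613.3, -9.5, 255.8]
tool_rot: [-179.1, -1.3, 76.0]
contact_force: [0.1, 0.1, -0.0]
finger_gap: 85.3
```

Run:
```python
from h import *
C=cam("wrist"); s=env.sense(); p,d=read_camera("wrist"); p=p[:,:,::-1].copy(); cv2.imwrite("pics/w1.png",p)
print(s["position"],s["tool_rot"])
h=cv2.cvtColor(p,cv2.COLOR_BGR2HSV)
m=(h[...,0]>18)&(h[...,0]<32)&(h[...,1]>150)&(h[...,2]>80)
v,u=np.nonzero(m); P=np.array([atd(C,a,b,d[b,a]) for a,b in zip(u,v)])
ok=(np.hypot(P[:,0]-620,P[:,1]+5)<45); P=P[ok]; z=np.median(P[:,2]); print(len(P),np.percentile(P[:,2],[5,50,95]))
t=P[P[:,2]>184]; print(cv2.minAreaRect(t[:,:2].astype(np.float32)))
```

```text
[613.28858367  -9.48367526 255.77293979] [-179.14095527   -1.29410948   76.04485252]
1015 [186.52867992 188.27887929 189.41376948]
((623.2106323242188, -3.742481231689453), (47.850284576416016, 14.786666870117188), 76.9665756225586)
```

View pics/w1.png

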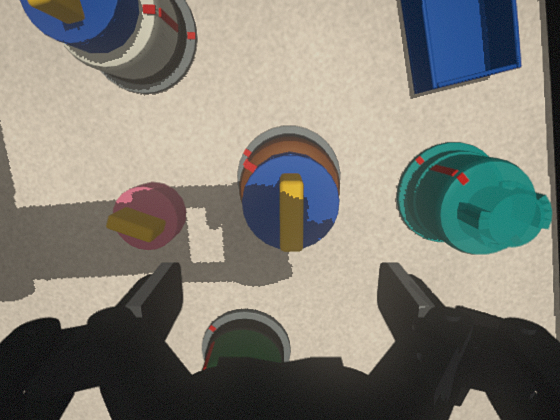

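```bash
cat > go.py <<'E'
import sys
from h import *
from scipy.spatial.transform import Rotation as Ro
x,y,z,yaw=map(float,sys.argv[1:5]); s=env.sense()
R=Ro.from_euler("xyz",s["tool_rot"],degrees=True); D=Ro.from_euler("xyz",[180,0,yaw],degrees=True)
print("turn/4deg",np.round(np.degrees((R.inv()*D).as_rotvec())/4,2),"shift/30mm",np.round(D.inv().apply(np.array([x,y,z])-s["position"])/30,2), "F",np.round(s["contact_force"],1))
E
python3 go.py 622 -4.5 159 77
```

```text
turn/4deg [-0.21 -0.35 -0.2 ] shift/30mm [0.12 0.21 3.21] F [-2.8  2.8 -1.9]
```

Call:
drive_tool:
  series:
    - {"ax": -0.21, "ay": -0.35, "az": -0.2, "x": 0.12, "y": 0.21, "z": 0, "grip": 1}
    - {"ax": 0, "ay": 0, "az": 0, "x": 0, "y": 0, "z": 0.8, "grip": 1}
    - {"ax": 0, "ay": 0, "az": 0, "x": 0, "y": 0, "z": 0.8, "grip": 1}
    - {"ax": 0, "ay": 0, "az": 0, "x": 0, "y": 0, "z": 0, "grip": 1}

```text
time: 5.03
position: [622.4, -4.7, 205.2]
tool_rot: [180.0, 0.3, 77.2]
contact_force: [-0.4, -0.3, -0.1]
finger_gap: 85.5
```

```bash
python3 go.py 622 -4.5 159 77
```

```text
turn/4deg [0.01 0.06 0.04] shift/30mm [ 0.   -0.01  1.54] F [-0.4 -0.3 -0.1]
```

Call:
drive_tool:
  series:
    - {"ax": 0, "ay": 0.06, "az": 0, "x": 0, "y": 0, "z": 0.7, "grip": 0.2}
    - {"ax": 0, "ay": 0, "az": 0, "x": 0, "y": 0, "z": 0.7, "grip": 0}
    - {"ax": 0, "ay": 0, "az": 0, "x": 0, "y": 0, "z": 0, "grip": -0.2}
  squeeze: 30

```text
time: 5.4
position: [623.5, -5.9, 165.9]
tool_rot: [179.7, 0.1, 77.2]
contact_force: [0.7, -0.5, 1.1]
finger_gap: 34.8
```

```bash
python3 go.py 622 -4.5 159 77
```

```text
turn/4deg [0.09 0.02 0.04] shift/30mm [ 0.04 -0.06  0.23] F [ 0.7 -0.5  1.1]
```

Call:
drive_tool:
  series:
    - {"ax": 0.09, "ay": 0, "az": 0, "x": 0.04, "y": -0.06, "z": 0.22, "grip": -0.3}
    - {"ax": 0, "ay": 0, "az": 0, "x": 0, "y": 0, "z": 0, "grip": -1}
    - {"ax": 0, "ay": 0, "az": 0, "x": 0, "y": 0, "z": 0, "grip": -1}
    - {"ax": 0, "ay": 0, "az": 0, "x": 0, "y": 0, "z": 0, "grip": -1}
  squeeze: 30

```text
time: 5.9
position: [623.0, -4.7, 162.1]
tool_rot: [179.8, 0.1, 77.2]
contact_force: [-0.4, -0.7, -0.7]
finger_gap: 15.7
```

```bash
python3 go.py 622 -4.5 159 77;python3 -c "
from h import *
print(env.sense()['ft_torque'])"
```

```text
turn/4deg [0.05 0.03 0.04] shift/30mm [-0.   -0.03  0.1 ] F [-0.4 -0.7 -0.7]
[-0.05553445  0.02217924 -0.00653076]
```

Gripped (gap 15.7). Next I turn it back.

Call:
drive_tool:
  series:
    - {"ax": 0, "ay": 0, "az": -1, "x": 0, "y": 0, "z": 0, "grip": -1}
    - {"ax": 0, "ay": 0, "az": -1, "x": 0, "y": 0, "z": 0, "grip": -1}
    - {"ax": 0, "ay": 0, "az": -1, "x": 0, "y": 0, "z": 0, "grip": -1}
    - {"ax": 0, "ay": 0, "az": -1, "x": 0, "y": 0, "z": 0, "grip": -1}
    - {"ax": 0, "ay": 0, "az": -1, "x": 0, "y": 0, "z": 0, "grip": -1}
    - {"ax": 0, "ay": 0, "az": -1, "x": 0, "y": 0, "z": 0, "grip": -1}

```text
time: 6.65
position: [623.0, -4.7, 162.7]
tool_rot: [179.8, 0.2, 101.9]
contact_force: [-0.1, -0.0, -1.4]
finger_gap: 15.3
```

```bash
python3 go.py 622.5 -4.5 160 134;python3 -c "
from h import *
print(env.sense()['ft_torque'])"
```

```text
turn/4deg [ 0.03  0.06 -8.01] shift/30mm [ 0.02 -0.01  0.09] F [-0.1 -0.  -1.4]
[-0.0396705  -0.01358624  0.03807543]
```

Call:
drive_tool:
  series:
    - {"ax": 0, "ay": 0, "az": -1, "x": 0, "y": 0, "z": 0, "grip": -1}
    - {"ax": 0, "ay": 0, "az": -1, "x": 0, "y": 0, "z": 0, "grip": -1}
    - {"ax": 0, "ay": 0, "az": -1, "x": 0, "y": 0, "z": 0, "grip": -1}
    - {"ax": 0, "ay": 0, "az": -1, "x": 0, "y": 0, "z": 0, "grip": -1}
    - {"ax": 0, "ay": 0, "az": -1, "x": 0, "y": 0, "z": 0, "grip": -1}
    - {"ax": 0, "ay": 0, "az": -1, "x": 0, "y": 0, "z": 0, "grip": -1}
    - {"ax": 0, "ay": 0, "az": -1, "x": 0, "y": 0, "z": 0, "grip": -1}
    - {"ax": 0, "ay": 0, "az": -0.8, "x": 0, "y": 0, "z": 0, "grip": -1}
    - {"ax": 0, "ay": 0, "az": 0, "x": 0, "y": 0, "z": 0.1, "grip": -1}
    - {"ax": 0, "ay": 0, "az": 0, "x": 0, "y": 0, "z": 0.1, "grip": -1}

```text
time: 7.9
position: [623.0, -4.7, 157.2]
tool_rot: [180.0, 0.3, 134.1]
contact_force: [-0.1, 1.3, -1.6]
finger_gap: 15.5
```

```bash
python3 go.py 622.5 -4.5 160 134;python3 -c "
from h import *
print(env.sense()['ft_torque'])"
```

```text
turn/4deg [0.01 0.07 0.04] shift/30mm [ 0.02 -0.01 -0.09] F [-0.1  1.3 -1.6]
[ 0.03329517 -0.01265425 -0.0079477 ]
```

It's at the marks and going down freely with no upward force. I'll lower the remaining 9 mm or so.

Call:
drive_tool:
  series:
    - {"ax": 0, "ay": 0, "az": 0, "x": 0, "y": 0, "z": 0.1, "grip": -1}
    - {"ax": 0, "ay": 0, "az": 0, "x": 0, "y": 0, "z": 0.1, "grip": -1}
    - {"ax": 0, "ay": 0, "az": 0, "x": 0, "y": 0, "z": 0.07, "grip": -1}
    - {"ax": 0, "ay": 0, "az": 0, "x": 0, "y": 0, "z": 0, "grip": -1}

```text
time: 8.4
position: [622.9, -4.7, 148.0]
tool_rot: [180.0, 0.2, 134.1]
contact_force: [-0.9, 1.2, -1.5]
finger_gap: 15.6
```

```bash
cat > wing.py <<'E'
from h import *
C=cam("side"); p,d=read_camera("side"); p=p[:,:,::-1].copy(); cv2.imwrite("pics/side_now.png",p)
h=cv2.cvtColor(p,cv2.COLOR_BGR2HSV)
def z(lo,hi,smin):
    m=(h[...,0]>lo)&(h[...,0]<hi)&(h[...,1]>smin)&(d>0)
    v,u=np.nonzero(m); P=np.array([atd(C,a,b,d[b,a]) for a,b in zip(u,v)]); P=P[np.hypot(P[:,0]-622,P[:,1]+5)<50]
    return len(P),np.percentile(P[:,2],[2,50,90,98]).round(1)
print("blue z",z(100,125,120)); print("yellow z",z(18,32,150))
E
python3 wing.py; python3 go.py 622.5 -4.5 148 134
```

```text
blue z (1053, array([103.9, 133.4, 136.3, 137.7]))
yellow z (279, array([138.9, 173.4, 176.1, 184.3]))
turn/4deg [0.   0.06 0.02] shift/30mm [ 0.02 -0.01  0.  ] F [-0.2  0.7 -1.1]
```

The cap has dropped: its top is at 136 and the wing's at 175–176. Now I turn it forward.

Call:
drive_tool:
  series:
    - {"ax": 0, "ay": 0, "az": 1, "x": 0, "y": 0, "z": 0, "grip": -1}
    - {"ax": 0, "ay": 0, "az": 1, "x": 0, "y": 0, "z": 0, "grip": -1}
    - {"ax": 0, "ay": 0, "az": 1, "x": 0, "y": 0, "z": 0, "grip": -1}
    - {"ax": 0, "ay": 0, "az": 1, "x": 0, "y": 0, "z": 0, "grip": -1}
    - {"ax": 0, "ay": 0, "az": 1, "x": 0, "y": 0, "z": 0, "grip": -1}
    - {"ax": 0, "ay": 0, "az": 1, "x": 0, "y": 0, "z": 0, "grip": -1}
    - {"ax": 0, "ay": 0, "az": 1, "x": 0, "y": 0, "z": 0, "grip": -1}
    - {"ax": 0, "ay": 0, "az": 1, "x": 0, "y": 0, "z": 0, "grip": -1}

```text
time: 9.45
position: [623.5, -4.9, 149.4]
tool_rot: [179.7, 0.3, 101.0]
contact_force: [0.7, -0.1, -1.8]
finger_gap: 15.8
```

Call:
drive_tool:
  series:
    - {"ax": 0, "ay": 0, "az": 1, "x": 0, "y": 0, "z": 0, "grip": -1}
    - {"ax": 0, "ay": 0, "az": 1, "x": 0, "y": 0, "z": 0, "grip": -1}
    - {"ax": 0, "ay": 0, "az": 1, "x": 0, "y": 0, "z": 0, "grip": -1}
    - {"ax": 0, "ay": 0, "az": 1, "x": 0, "y": 0, "z": 0, "grip": -1}
    - {"ax": 0, "ay": 0, "az": 1, "x": 0, "y": 0, "z": 0, "grip": -1}
    - {"ax": 0, "ay": 0, "az": 1, "x": 0, "y": 0, "z": 0, "grip": -1}
    - {"ax": 0, "ay": 0, "az": 1, "x": 0, "y": 0, "z": 0, "grip": -1}
    - {"ax": 0, "ay": 0, "az": 1, "x": 0, "y": 0, "z": 0, "grip": -1}

```text
time: 10.45
position: [623.4, -4.9, 149.9]
tool_rot: [179.6, 0.1, 67.9]
contact_force: [-0.7, 0.6, -2.0]
finger_gap: 15.4
```

```bash
python3 wing.py; python3 go.py 622.5 -4.5 148 59;python3 -c "
from h import *
print(env.sense()['ft_torque'])"
```

```text
blue z (950, array([105.8, 134. , 138.1, 139.4]))
yellow z (275, array([139.7, 159.1, 177.2, 179.3]))
turn/4deg [0.1  0.01 2.19] shift/30mm [-0.   -0.03  0.06] F [ 0.6  0.2 -2.2]
[ 0.00188437 -0.02804882 -0.02010089]
```

Call:
drive_tool:
  series:
    - {"ax": 0, "ay": 0, "az": 0.9, "x": 0, "y": 0, "z": 0.04, "grip": -1}
    - {"ax": 0, "ay": 0, "az": 0.8, "x": 0, "y": 0, "z": 0.03, "grip": -1}
    - {"ax": 0, "ay": 0, "az": 0.4, "x": 0, "y": 0, "z": 0, "grip": -1}
    - {"ax": 0, "ay": 0, "az": 0.3, "x": 0, "y": 0, "z": 0, "grip": -1}

```text
time: 11.0
position: [622.6, -4.0, 148.0]
tool_rot: [179.8, -0.0, 58.1]
contact_force: [-2.5, 1.7, -1.2]
finger_gap: 15.3
```

```bash
python3 go.py 622.5 -4.5 148 59;python3 -c "
from h import *
print(env.sense()['ft_torque'])"
```

```text
turn/4deg [ 0.06 -0.   -0.23] shift/30mm [-0.02  0.01  0.  ] F [-2.5  1.7 -1.2]
[0.27405077 0.36392684 0.26841903]
```

The moment has risen with the tool at yaw 58°, about 76° past the marks, so this is the stop. Releasing and backing straight up.

Call:
drive_tool:
  series:
    - {"ax": 0, "ay": 0, "az": 0, "x": 0, "y": 0, "z": 0, "grip": -0.3}
    - {"ax": 0, "ay": 0, "az": 0, "x": 0, "y": 0, "z": 0, "grip": 0}
    - {"ax": 0, "ay": 0, "az": 0, "x": 0, "y": 0, "z": 0, "grip": 0.3}
    - {"ax": 0, "ay": 0, "az": 0, "x": 0, "y": 0, "z": -0.3, "grip": 0.3}
    - {"ax": 0, "ay": 0, "az": 0, "x": 0, "y": 0, "z": -1, "grip": 0.3}
    - {"ax": 0, "ay": 0, "az": 0, "x": 0, "y": 0, "z": -1, "grip": 0.3}
    - {"ax": 0, "ay": 0, "az": 0, "x": 0, "y": 0, "z": -1, "grip": 0.3}
    - {"ax": 0, "ay": 0, "az": 0, "x": 0, "y": 0, "z": 0, "grip": 0.3}

```text
time: 12.0
position: [623.3, -4.8, 253.7]
tool_rot: [179.3, -0.1, 58.1]
contact_force: [1.2, -0.2, -0.2]
finger_gap: 55.5
```

```bash
python3 - <<'E'
from h import *
C=cam("wrist"); s=env.sense(); p,d=read_camera("wrist"); p=p[:,:,::-1].copy(); cv2.imwrite("pics/w2.png",p)
h=cv2.cvtColor(p,cv2.COLOR_BGR2HSV)
m=(h[...,0]>18)&(h[...,0]<32)&(h[...,1]>150)&(h[...,2]>60)&(d>0)
v,u=np.nonzero(m); P=np.array([atd(C,a,b,d[b,a]) for a,b in zip(u,v)])
P=P[np.hypot(P[:,0]-620,P[:,1]+5)<45]; print(np.percentile(P[:,2],[5,50,95]))
t=P[P[:,2]>168]; print(cv2.minAreaRect(t[:,:2].astype(np.float32)),s["position"])
E
python3 wing.py
```

```text
[172.37161894 174.23384451 175.4181584 ]
((624.4630737304688, -3.6733531951904297), (48.53974151611328, 14.639275550842285), 59.85944366455078) [623.30916885  -4.76544181 253.74982002]
blue z (948, array([102.9, 131.1, 135. , 136.2]))
yellow z (525, array([137.9, 160. , 174.1, 175.3]))
```

View pics/w2.png

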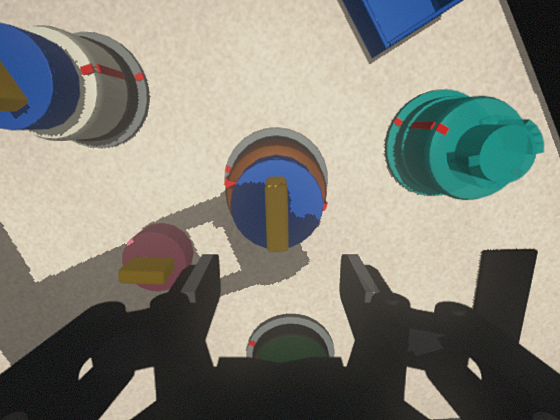

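The wing at (277,213) is at 60°, about 74° clockwise of the marks line, which runs almost at right angles to it through (229,183) and (325,206). The wing's top is at 174–175, so the cap is down, and the gripper is clear. Handing in.

```bash
python3 -c "
from h import *
print(env.hand_in())"
```

```text
the job is handed in; nothing more can be done
None
```

The amber bottle's cap is closed and released, and I handed the job in at about 12 s of the 35 s allowed; no verdict was reported.

I gripped the wing and turned it back 57° to the red marks. There I lowered it about 14 mm into the thread start, turned it forward about 76° by tool yaw to the stop, then let go and backed up.

**Last checks:**
- **Angle:** the wing sits at 60°, about 74° clockwise of the marks (at least 60° needed). The moment on the tool rose at the end of the turn, which fits the stop.
- **Height:** the wing's top is at 174–175 mm (175 expected when dropped), and the cap's round top is at about 135–136 mm.
- **Position:** the wing centre measured (624, −4), within about 4 mm of the bottle axis as first measured (10 mm allowed).
- **Robot:** it stands clear about 80 mm above the wing, with about 1 N on the tool, which is reading noise.

I did not measure the green and white caps afterwards, but the tool never went down near them. During the forward turn the held cap rose about 2 mm, and I lowered it again before releasing.

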